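Throw back the pawl of a bench lift and lower its load

TASK

The small bench lift is held up by its ratchet pawl. Pick up the large screwdriver, put its blade under the pawl and flick the pawl over, away from the toothed bar, until it lies back on its stop, without forcing it and without touching the lift with the gripper before that. Then lay the screwdriver on the bench and push the lift down gently until its platform sits on the sprung buffer, with the load still lying flat on it.

Things in the scene. Friction and masses are not known exactly. Their poses are not given: they have to be found in the camera images.
- stand: Grey base plate of the bench lift, 180 x 220 x 12 mm, screwed down. Stand frame: origin in the bench surface, x away from the robot at yaw 0, y left, z up; every (x, y, z) in these notes is in it, mm. Plate x -100..80, y -125..95. Mast on it (x 45..61, top z 213) carries bar, platform and pawl. More than 25 N by the hand or 12 N by the screwdriver on the lift is forcing it.
- slot_mid (a point): Middle of the slot in the base plate in which the mast is clamped (stand 68, 0, 12). The mast's own place along y is NOT measured: anywhere within 9 mm either side of nominal; toothed bar, knob, platform and pawl shift with it. So every y given for these is nominal, good to +-9 mm, and must be found by touch or sight; their x and z are true.
- knob_nominal (a point): Nominal top centre (stand 29, 0, 286; y +-9 mm) of the round black knob, 40 mm across, on top of the toothed bar, at joint lift 0. The bar below it is x 18..40, y -11..9, its teeth on the left (+y) side reach y 18. Push straight down here.
- platform_nominal (a point): Nominal centre of the top of the aluminium platform (stand -35, -60, 93; y +-9 mm) at joint lift 0: x -90..20, y -110..-10, 8 mm thick, rim 3 mm thick up to z 99. It hangs on the toothed bar and carries the load.
- pawl_gap (a point): Nominal middle of the open space between teeth and pawl (stand 30, 32, 147; y +-9 mm), 22 mm above the pivot. At this height it is 28 mm wide in y (18..46). A blade put in from the front (-x side), pointing along stand +x, then moved to +y at this height, meets the pawl and carries it over. The pawl is x 18..42; the mast's wing behind it begins at x 46.
- pawl (a joint): Dark steel bar pawl, 24 x 10 x 86 mm, pivot parallel to x at nominal y 75, z 125 (boss 20 mm diameter). Rad: 0 leaning 45 degrees inward (to -y), nose at y 14, z 186 under a tooth; grows as it swings up and outward (+y); 0.79 upright; 1.57 on its stop, leaning 45 degrees outward. Stiff pivot, about 0.08 N m (3 to 5 N at the blade): it stays where left. Thrown over onto its stop: above 1.5.
- lift (a joint): How far toothed bar, platform and load have slid down, m; 0 to 0.003 at the start. Stiff: about 12 N friction against 6 to 8 N weight, so it stays where left and needs about 4 to 8 N on the knob at slow speed. With the pawl in, it jams within 11 mm. With the pawl out, the platform meets the buffer after 31 to 49 mm.
- buffer: Steel sleeve of the buffer, 32 mm diameter, 14 mm tall, on the base plate under the platform; origin mid-underside (stand -35, -60, 12). In it a set screw with a rubber pad 28 mm across; the pad's top is 24 to 42 mm above the origin, NOT measured: feel for it. It gives 4 N per mm, 12 mm at most. The platform is down when it bears on the pad with more than 2 N and stays.
- driver_handle (a point): The large screwdriver, 196 mm long, lying on the bench: point on the axis of its handle where to grip, 12 mm above the bench. Handle 24 mm thick, 100 mm long (32 mm from this point towards the blade, 68 mm away from it). Round blade 4.8 mm diameter on the same axis; its tip is 121 mm from this point, in the direction of the point's -y axis. 60 g.
- driver: The same screwdriver; origin on its underside, 30 mm from the grip point towards the blade; -y towards the blade's tip.
- load_center (a point): The load: grey enclosure, 50 x 86 x 34 mm, about 0.2 to 0.45 kg, lying flat on the platform; point at its centre, z up.
Mind the look-alikes: they are no part of the job. Leave any purple look-alike of the part that bears load_center alone.

How it is judged:
By the outcome, as a careful person would: the job done as asked, in the order asked, and still so for the second after the job is handed in, with the robot touching nothing.
It also fails if it takes over 59 s, if anything falls off the work surface, if the arm or the gripper's body presses on something with over 40 N, if the wrist force passes 120 N, or if a joint passes its speed limit or range.

ROBOT

A 7-joint arm with a two-finger parallel gripper is mounted at the origin on a cart in front of the work surface, level with it; the furniture and walls round the work are solid. World frame = base frame: x ahead of the robot, y to its left, z up, the work surface at z = 0. Lengths are in m, angles in rad, forces in N, time in s.
With the tool pointing down it reaches from about 0.4 to 0.85 m from the base axis. Payload 6.9 kg.
Tool frame: the origin (TCP) lies midway between the tips of the shut fingers; the grasp point (between the pads) lies arm.grip_point_offset behind it (arm.grip_point_offset is the distance from the TCP to the grasp point, in m); z points along the fingers, y is the line along which they close (so a half turn about z gives the same grasp; the last joint's range is limited). The gripper opens to 85 mm and grips with 20 to 120 N. Pads are 22 mm wide; open, the fingers measure 114 mm over their backs; the gripper's body (76 mm by 85 mm) begins 54 mm behind the grasp point. The pads swing forward as they close: fully open they stand 13 mm farther back than shut.
Start: joints at [1.417, 0.507, -0.238, 1.5, 0.126, 1.149, -0.155], TCP at [0.161, -0.604, 0.231] pointing down, gripper open.
Joint ranges: [-3.08, 3.08], [-0.24, 2.05], [-1.43, 1.35], [0, 2.5], [-1.52, 4.66], [0.17, 1.96], [-2.89, 2.89]. Speed limits (rad/s): [2.39, 2.39, 3.14, 3.14, 3.14, 3.14, 3.14].

INTERFACE

Orientations are given as a unit quaternion [w, x, y, z].
In Python, from bench import arm, snapshot, get_calibration gives the robot as it stands.
- The arm moves only by the tool move_arm, never from a script. Its argument "increments" is a list of rows, each an object of numbers: "x", "y", "z": the shift along the tool's x, y, z in units of 40 mm (1.0 is 40 mm); "turn": the turn about the tool's z in units of 6 degrees (1.0 is 6 degrees). A call has 1 to 12 rows; each row shifts and turns the commanded pose from where the row before left it, along the tool's axes as they then stand; what a row does not reach is not made up. A row lasts 1/12 s, in which the tool goes at most 41.7 mm and 7.16 degrees, less where a joint would pass 70% of its speed; a pose out of reach is approached as far as the arm can. A call is refused whole if a number of a shift passes 1 or a number of a turn 1, either way. A call with a gripper value outside its range is refused whole. "hand" is the closure in counts, from 0 (fully open) to 255 (shut), set as the call begins (left out, the last holds). The fingers move at their own pace and stop on an object; "newtons" is the grip in N (left out, the last holds). Time passes only in rows, so rows that do not move let the fingers close. It gives the time, the measured TCP pose, the force, the opening and the grip force at its end, in the units of the state.
- arm.sense(): the state, without advancing time (a new reading comes with each control period).
- snapshot(name): name is "scene" or "side" or "wrist"; returns (picture, depth): 400x640x3 uint8, red, green, blue; 400x640 float32, m along the optical axis (not along the pixel's ray), 0 where there is no reading.
- get_calibration(name): a dict with "fovy" (degrees; the focal length in pixels is half the picture's height over the tangent of half this angle, whatever the lens; pixels are square), "cx", "cy" (the principal point, pixels), "k1" (the pictures are not rectified: a ray, as slopes to the right and down, at radius r is drawn at 1 + k1 r^2 times it, then the intrinsics apply), "rvec" (rotation vector, rad) and "tvec" (3), from world to camera coordinates, as OpenCV has them. Camera axes: x right, y down, z forward; pixel columns grow to the right and rows downward; lengths in m; the calibration is good to about 2 mm. A picture is of the moment at which its call begins: read the wrist's pose just before it. get_calibration takes no time and is no camera call; for the wrist camera it gives the pose at the moment of the call.
- arm.job_done(): hands the job in; it is judged then, once.
The state is a dict: "clock": time; "joints": joint angles; "qd": joint speeds; "effort": joint torques, N m; "tool_pos": TCP position; "ee_rot": TCP orientation; "wrist_force": force on the tool from outside, world axes, zero at the start; "torque": the same for the moment, N m; "opening": opening from 0.0 (shut) to 1.0 (fully open); "gripper_force": force on a finger pad.
Only numpy, scipy, OpenCV 4.12 (cv2) and the standard library are available. Lean on these libraries where they do the work, as an engineer would, in place of code of your own. Each camera call takes 0.05 s, during which the arm holds its last target. There are 200 camera calls.

## Working session

There is one attempt and no reset: what is moved stays moved. The work goes in short steps, Python scripts to look and compute and a tool call to move; the robot and the scene stay as the last step left them, time stands still between calls to the robot, and variables do not carry over. Pictures are saved under pics/ and viewed, at most 10 in all, crops included, and the job is handed in when it is done.

Besides the shell and the picture viewer there is one more tool, called after "Request:" by a JSON object that holds its "op" and its "data", one argument or row to a line. move_arm: Moves the arm, as the interface text tells. Its arguments: {"type":"object","properties":{"increments":{"type":"array"},"hand":{"type":"number"},"newtons":{"type":"number"}},"required":["increments"]}

```bash
mkdir -p pics; ls
cat > h.py <<'E'
import numpy as np, cv2
from bench import arm, snapshot, get_calibration
def cal(n):
    c=get_calibration(n); f=200/np.tan(np.radians(c['fovy'])/2)
    R=cv2.Rodrigues(np.array(c['rvec'],float))[0]
    return c,f,R,np.array(c['tvec'],float)
def cloud(n,d,C=None):
    c,f,R,t=C or cal(n)
    v,u=np.mgrid[0:400,0:640]
    xd=(u-c['cx'])/f; yd=(v-c['cy'])/f; x,y=xd.copy(),yd.copy()
    for _ in range(8):
        s=1+c['k1']*(x*x+y*y); x,y=xd/s,yd/s
    P=np.stack([x*d,y*d,d],-1)
    W=(P-t)@R; W[d<=0]=np.nan
    return W
def proj(n,p,C=None):
    c,f,R,t=C or cal(n)
    q=np.atleast_2d(p)@R.T+t; s=q[:,:2]/q[:,2:]; r=1+c['k1']*(s**2).sum(1,keepdims=True)
    return s*r*f+[c['cx'],c['cy']]
def Rq(q):
    from scipy.spatial.transform import Rotation as S
    return S.from_quat([q[1],q[2],q[3],q[0]]).as_matrix()
def save(n,tag):
    C=cal(n); im,d=snapshot(n); cv2.imwrite(f'pics/{tag}.png',im[:,:,::-1]); W=cloud(n,d,C); np.savez(f'{tag}.npz',im=im,W=W,d=d); return im,W
E
python3 - <<'E'
from h import *
print({k:np.round(v,3) for k,v in arm.sense().items()}, arm.grip_point_offset)
a,_=save('scene','s1');b,_=save('side','d1')
cv2.imwrite('pics/both.png',cv2.resize(np.vstack([a,b]),(480,600))[:,:,::-1])
for n in('scene','side','wrist'): c,f,R,t=cal(n);print(n,-R.T@t,R[2],f)
E
```

```text
pics
{'clock': np.float64(0.0), 'joints': array([ 1.416,  0.508, -0.238,  1.501,  0.126,  1.149, -0.155]), 'qd': array([ 0.001, -0.002,  0.001, -0.   ,  0.003, -0.   ,  0.001]), 'effort': array([-1.0000e-03, -6.2059e+01, -2.1870e+00, -2.4964e+01,  1.3000e-02,
        1.2000e-02,  0.0000e+00]), 'tool_pos': array([ 0.16 , -0.604,  0.23 ]), 'ee_rot': array([-0.001,  0.992,  0.13 , -0.   ]), 'wrist_force': array([0.011, 0.072, 0.207]), 'torque': array([ 0.024, -0.015,  0.004]), 'gripper_force': np.float64(0.0), 'opening': np.float64(0.999)} 0.0187
scene [0.03001438 0.25184357 1.07006058] [ 0.47951391 -0.43658847 -0.76122068] 474.59127228432055
side [ 0.332027   -0.98641064  0.52570292] [ 0.26357448  0.87540824 -0.4052023 ] 412.5035105855423
wrist [ 0.22744861 -0.58778146  0.37307015] [-0.26359948 -0.06891114 -0.96216764] 278.3557974622555
```

View pics/s1.png

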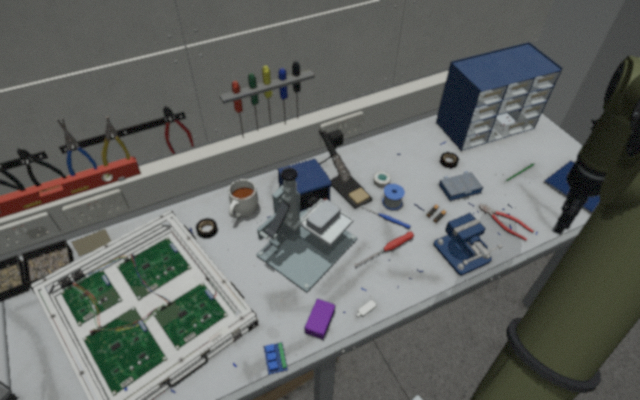

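View pics/d1.png

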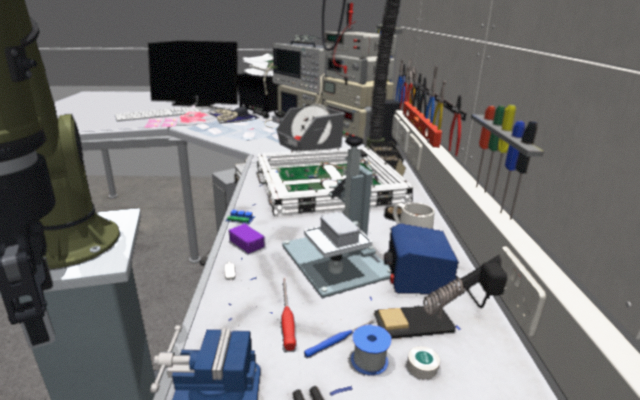

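Scene image: the lift is around (300,230), with its knob at (289,175) and its load at (325,218). There are two screwdrivers, red at (390,247) and blue at (388,217). The red one looks like the large one, and I'll check that by measuring. The purple box at (320,318) is the load's look-alike and I'll leave it alone.

Run:
```python
from h import *
z=np.load('s1.npz');im,W=z['im'],z['W'];hsv=cv2.cvtColor(im,cv2.COLOR_RGB2HSV)
for nm,f in(('scene','s1'),('side','d1')):
    z=np.load(f+'.npz');im,W=z['im'],z['W'];hsv=cv2.cvtColor(im,cv2.COLOR_RGB2HSV)
    H,S,V=[hsv[...,i] for i in range(3)]
    for col,m in(('red',((H<8)|(H>172))&(S>150)),('blue',(H>98)&(H<118)&(S>120))):
        roi=np.zeros_like(m); 
        if nm=='scene': roi[205:270,345:420]=1
        else: roi[275:355,270:356]=1
        mm=m&roi&np.isfinite(W[...,0])&(W[...,2]>0.003)&(W[...,2]<.06)
        P=W[mm]; 
        if len(P)<10: print(nm,col,len(P));continue
        c=P.mean(0); u,s,vt=np.linalg.svd(P[:,:2]-c[:2],full_matrices=False);a=(P[:,:2]-c[:2])@vt[0];b=(P[:,:2]-c[:2])@vt[1]
        print(nm,col,len(P),c.round(4),'dir',vt[0].round(3),'ext',np.percentile(a,[1,99]).round(4),np.percentile(b,[2,98]).round(4),'z',np.percentile(P[:,2],[5,50,95]).round(4))
a=np.load('s1.npz');b=np.load('d1.npz')
A=cv2.resize(a['im'][160:290,245:425],None,fx=4.4,fy=4.4,interpolation=2)[:,:792]
cv2.imwrite('pics/cropS.png',A[:,:,::-1])
B=cv2.resize(b['im'][130:360,215:425],None,fx=2.6,fy=2.6,interpolation=2)
cv2.imwrite('pics/cropD.png',B[:,:,::-1])
```

```text
scene red 79 [ 0.4463 -0.422   0.018 ] dir [0.178 0.984] ext [-0.0429  0.041 ] [-0.0043  0.0039] z [0.0128 0.0181 0.022 ]
scene blue 66 [ 0.5098 -0.4754  0.0099] dir [-0.948 -0.319] ext [-0.0393  0.0426] [-0.0033  0.0035] z [0.0061 0.0098 0.0146]
side red 413 [ 0.4501 -0.4449  0.0202] dir [-0.156 -0.988] ext [-0.0517  0.0343] [-0.0087  0.009 ] z [0.0114 0.0211 0.0242]
side blue 319 [ 0.5123 -0.4871  0.0136] dir [-0.972 -0.234] ext [-0.0479  0.0454] [-0.01    0.0441] z [0.007  0.0116 0.0487]
```

View pics/cropS.png

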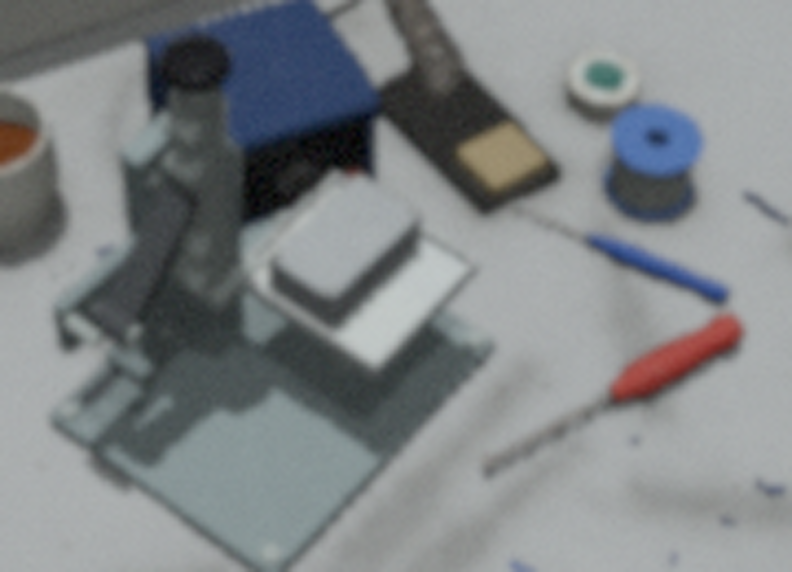

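View pics/cropD.png

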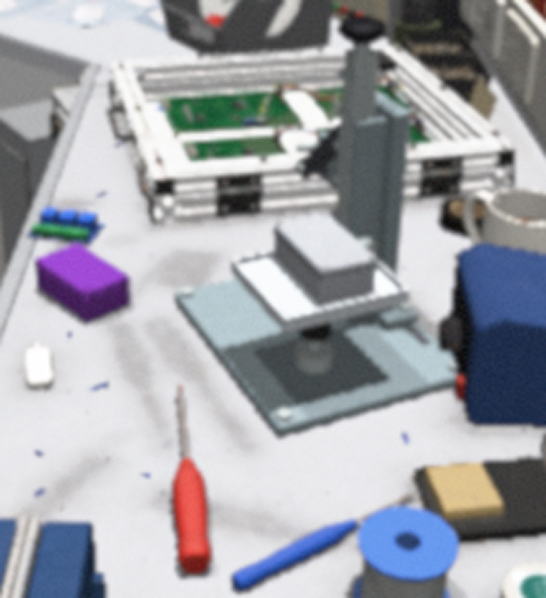

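Scene crop: the red driver has a handle about 24 mm thick and roughly 100 mm long, with its blade tip at scene (356,267). The blue one is thinner (top z about 12 mm), so the red one is the large screwdriver. The grey box on the platform, at crop (345,245), is the load. Next I'll measure the stand pose.

```bash
cat >> h.py <<'E'
def ray(n,uv,z,C=None):
    c,f,R,t=C or cal(n); d=(np.array(uv,float)-[c['cx'],c['cy']])/f; s=d.copy()
    for _ in range(10): s=d/(1+c['k1']*(s@s))
    r=R.T@np.r_[s,1]; o=-R.T@t
    return o+r*(z-o[2])/r[2]
E
python3 - <<'E'
from h import *
S=lambda p:(245+p[0]/4.4,160+p[1]/4.4); D=lambda p:(215+p[0]/2.6,130+p[1]/2.6)
pr=lambda *a:print(*[np.round(x,4) if not isinstance(x,str) else x for x in a])
for nm,p in(('near',(272,572)),('left',(53,418)),('right',(494,347))): pr('S',nm,ray('scene',S(p),.012))
for nm,p in(('left',(177,296)),('front',(280,434)),): pr('D',nm,ray('side',D(p),.012))
pr('tip S',ray('scene',S((488,470)),.012),'handle end',ray('scene',S((740,330)),.012),'collar',ray('scene',S((614,397)),.012))
pr('tip D',ray('side',D((180,387)),.012),'butt',ray('side',D((195,572)),.004),'collar',ray('side',D((185,460)),.012))
# knob, load, plate fits
for f in('s1','d1'):
    W=np.load(f+'.npz')['W']
    near=(np.abs(W[...,0]-.55)<.2)&(np.abs(W[...,1]+.17)<.25)
    for lo,hi in((.274,.295),(.118,.14),(.008,.016)):
        P=W[near&(W[...,2]>lo)&(W[...,2]<hi)]
        print(f,lo,len(P),np.median(P,0).round(4) if len(P) else '',P.min(0).round(3),P.max(0).round(3))
    P=W[near&(W[...,2]>.008)&(W[...,2]<.016)]
    r=cv2.minAreaRect((P[:,:2]*1000).astype(np.float32)); print(r,cv2.boxPoints(r))
E
```

```text
S near [ 0.5032 -0.1404  0.012 ]
S left [ 0.6721 -0.11    0.012 ]
S right [ 0.5327 -0.3494  0.012 ]
D left [ 0.5042 -0.1511  0.012 ]
D front [ 0.5375 -0.366   0.012 ]
tip S [ 0.4703 -0.2826  0.012 ] handle end [ 0.4395 -0.4755  0.012 ] collar [ 0.4568 -0.3781  0.012 ]
tip D [ 0.4772 -0.2891  0.012 ] butt [ 0.4462 -0.4776  0.004 ] collar [ 0.4618 -0.3773  0.012 ]
s1 0.274 182 [ 0.64   -0.2093  0.2831] [ 0.624 -0.229  0.274] [ 0.666 -0.192  0.287]
s1 0.118 775 [ 0.6062 -0.2556  0.1262] [ 0.565 -0.323  0.118] [ 0.654 -0.11   0.14 ]
s1 0.008 4017 [ 0.5785 -0.1774  0.0118] [ 0.36  -0.417  0.008] [0.75  0.08  0.016]
((547.056640625, -163.90948486328125), (525.526123046875, 360.69256591796875), 83.95394134521484) [[ 340.03723  -406.21545 ]
 [ 698.7235   -444.20642 ]
 [ 754.07605    78.396484]
 [ 395.38977   116.38745 ]]
d1 0.274 142 [ 0.6416 -0.2242  0.2815] [ 0.625 -0.235  0.274] [ 0.663 -0.2    0.285]
d1 0.118 948 [ 0.6116 -0.2589  0.1257] [ 0.566 -0.326  0.118] [ 0.682 -0.115  0.14 ]
d1 0.008 3636 [ 0.5716 -0.2712  0.0121] [ 0.359 -0.415  0.008] [0.748 0.054 0.016]
((550.4844970703125, -178.39414978027344), (385.1090393066406, 470.0132141113281), 1.3041647672653198) [[ 352.6311     52.169033]
 [ 363.3286   -417.7224  ]
 [ 748.3379   -408.95734 ]
 [ 737.6404     60.934113]]
```

Request:
{"op": "move_arm", "data": {
  "increments": [
    {"x":0.7,"y":-0.5,"z":-0.5},
    {"x":0.8,"y":-0.55,"z":-0.3},
    {"x":0.8,"y":-0.55,"z":-0.3},
    {"x":0.8,"y":-0.55,"z":-0.3},
    {"x":0.8,"y":-0.55,"z":-0.3},
    {"x":0.8,"y":-0.55,"z":-0.3},
    {"x":0.8,"y":-0.55,"z":-0.3},
    {"x":0.8,"y":-0.55,"z":-0.3},
    {"x":0.8,"y":-0.55,"z":-0.3},
    {"x":0.8,"y":-0.55,"z":-0.3},
    {"x":0.8,"y":-0.55,"z":-0.3,"turn":0.5},
    {"turn":0.5}
  ]
}}

```text
$.increments[0]: bad value
```

```bash
cat >> h.py <<'E'
def plan(p,yaw):
    "total shift in the present tool axes (units of 40mm) and turn (6 deg units) to TCP p, tool x at yaw deg"
    s=arm.sense(); R=Rq(s['ee_rot']); d=R.T@(np.array(p)-s['tool_pos'])/.04
    y=np.degrees(np.arctan2(R[1,0],R[0,0])); t=-((yaw-y+180)%360-180)/6
    print('t',round(s['clock'],2),'at',s['tool_pos'].round(4),'yaw',y.round(2),'z',R[:,2].round(3),'shift',d.round(3),'norm',np.linalg.norm(d).round(2),'turn',t.round(2))
E
python3 - <<'E'
from h import *
plan([.454,-.407,.15],80)
im,W=save('wrist','w1'); print(arm.sense()['wrist_force'])
E
```

```text
t 0.1 at [ 0.1603 -0.6036  0.2305] yaw 14.88 z [-0.     0.002 -1.   ] shift [ 8.358 -2.862  2.018] norm 9.06 turn -10.85
[-0.57829139  0.9662199  -0.53804997]
```

View pics/w1.png

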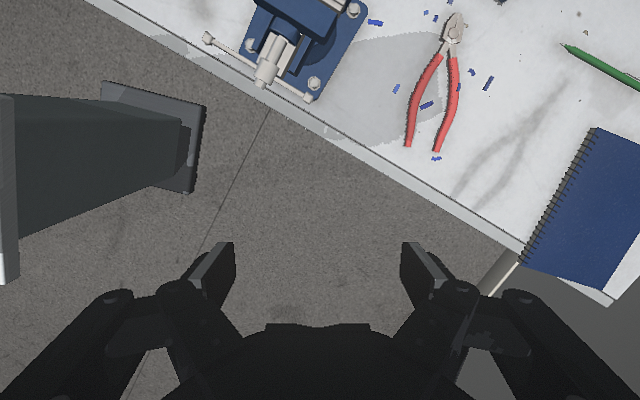

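The wrist picture shows only the bench edge and vise because the move was refused. I'll give every key in each row.

Request:
{"op": "move_arm", "data": {
  "increments": [
    {"x":0.7,"y":-0.5,"z":-0.5,"turn":0},
    {"x":0.8,"y":-0.55,"z":-0.3,"turn":0},
    {"x":0.8,"y":-0.55,"z":-0.3,"turn":0},
    {"x":0.8,"y":-0.55,"z":-0.3,"turn":0},
    {"x":0.8,"y":-0.55,"z":-0.3,"turn":0},
    {"x":0.8,"y":-0.55,"z":-0.3,"turn":0},
    {"x":0.8,"y":-0.55,"z":-0.3,"turn":0},
    {"x":0.8,"y":-0.55,"z":-0.3,"turn":0},
    {"x":0.8,"y":-0.55,"z":-0.3,"turn":0},
    {"x":0.8,"y":-0.55,"z":-0.3,"turn":0.5},
    {"x":0.8,"y":-0.55,"z":-0.3,"turn":0.5},
    {"x":0,"y":0,"z":0,"turn":0}
  ]
}}

```text
clock: 1.15
tool_pos: [0.4429, -0.2763, 0.3737]
ee_rot: [-0.001, 0.997, 0.082, 0.003]
wrist_force: [0.6, 0.3, 0.1]
opening: 1.0
gripper_force: 0.0
```

Run:
```python
from h import *
plan([.454,-.407,.15],80)
im,W=save('wrist','w2')
```

```text
t 1.15 at [ 0.4429 -0.2763  0.3737] yaw 9.37 z [ 0.006  0.002 -1.   ] shift [-0.294  3.276  5.587] norm 6.48 turn -11.77
```

View pics/w2.png

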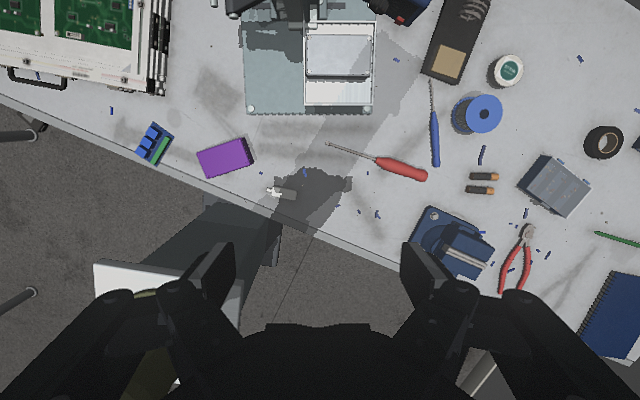

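The wrist image shows the driver clearly, with its tip at (327,144) and its butt at (427,176). The plate's front corners are at (243,113) and (375,115).

Run:
```python
from h import *
z=np.load('w2.npz');im,W=z['im'],z['W'];h=cv2.cvtColor(im,cv2.COLOR_RGB2HSV)
m=((h[...,0]<8)|(h[...,0]>172))&(h[...,1]>130);m[:140]=0;m[200:]=0;m[:,:360]=0;m[:,440:]=0
P=W[m&(W[...,2]>.006)];c=P.mean(0);u,s,vt=np.linalg.svd(P[:,:2]-c[:2],full_matrices=False);v=vt[0]*np.sign(vt[0][1])
a=(P[:,:2]-c[:2])@v;b=(P[:,:2]-c[:2])@[-v[1],v[0]]
print(len(P),c.round(4),v.round(4),np.degrees(np.arctan2(v[1],v[0])),np.percentile(a,[0,1,99,100]).round(4),np.percentile(b,[1,99]).round(4),P[:,2].max())
print('tip',ray('wrist',(327,144),.012),'collar',ray('wrist',(377,160),.012),'butt',ray('wrist',(427,177),.012))
C=[ray('wrist',p,.012) for p in((243,113),(375,115))];print(C,np.linalg.norm(C[0]-C[1]))
d=C[0]-C[1];yaw=np.degrees(np.arctan2(-d[0],d[1]));print('yaw',yaw)
y=np.radians(yaw);R=np.array([[np.cos(y),-np.sin(y)],[np.sin(y),np.cos(y)]])
print('origin',C[0][:2]-R@[-.1,.095],C[1][:2]-R@[-.1,-.125])
```

```text
470 [ 0.4539 -0.4294  0.021 ] [0.1628 0.9867] 80.6318177786164 [-0.0497 -0.048   0.0469  0.0482] [-0.0094  0.0111] 0.025731483420024254
tip [ 0.47004923 -0.29438614  0.012     ] collar [ 0.45664227 -0.38870915  0.012     ] butt [ 0.44113136 -0.48711755  0.012     ]
[array([ 0.49910763, -0.14122136,  0.012     ]), array([ 0.53282949, -0.36831208,  0.012     ])] 0.22958082718973832
yaw 8.446421444012165
origin [ 0.61197702 -0.22050251] [ 0.61338429 -0.22997942]
```

Request:
{"op": "move_arm", "data": {
  "increments": [
    {"x":0,"y":0,"z":0.4,"turn":-1},
    {"x":0,"y":0,"z":0.4,"turn":-1},
    {"x":0,"y":0,"z":0.4,"turn":-1},
    {"x":0,"y":0,"z":0.4,"turn":-1},
    {"x":0,"y":0,"z":0.4,"turn":-1},
    {"x":0,"y":0,"z":0.4,"turn":-1},
    {"x":0,"y":0,"z":0.4,"turn":-1},
    {"x":0,"y":0,"z":0.4,"turn":-1},
    {"x":0,"y":0,"z":0.4,"turn":-1},
    {"x":0,"y":0,"z":0.4,"turn":-1},
    {"x":0,"y":0,"z":0.4,"turn":-1},
    {"x":0,"y":0,"z":0.4,"turn":-0.9}
  ],
  "hand": 90,
  "newtons": 120
}}

```text
clock: 2.2
tool_pos: [0.4355, -0.2851, 0.178]
ee_rot: [-0.0, 0.763, 0.646, -0.0]
wrist_force: [1.1, -0.5, 0.4]
opening: 0.647
gripper_force: 0.0
```

Run:
```python
from h import *
plan([.455,-.412,.09],80.6)
```

```text
t 2.2 at [ 0.4355 -0.2851  0.178 ] yaw 80.53 z [-0.001  0.    -1.   ] shift [-3.049  1.006  2.2  ] norm 3.89 turn -0.01
```

Request:
{"op": "move_arm", "data": {
  "increments": [
    {"x":-0.6,"y":0.2,"z":0.4,"turn":0},
    {"x":-0.6,"y":0.2,"z":0.4,"turn":0},
    {"x":-0.6,"y":0.2,"z":0.4,"turn":0},
    {"x":-0.6,"y":0.2,"z":0.5,"turn":0},
    {"x":-0.6,"y":0.2,"z":0.5,"turn":0},
    {"x":0,"y":0,"z":0,"turn":0},
    {"x":0,"y":0,"z":0,"turn":0}
  ]
}}

```text
clock: 2.78
tool_pos: [0.4534, -0.4107, 0.0888]
ee_rot: [-0.002, 0.766, 0.643, -0.001]
wrist_force: [-0.3, 0.8, -0.3]
opening: 0.648
gripper_force: 0.0
```

Run:
```python
from h import *
plan([.455,-.412,.004],80.6)
im,W=save('wrist','w3');h=cv2.cvtColor(im,cv2.COLOR_RGB2HSV)
m=((h[...,0]<8)|(h[...,0]>172))&(h[...,1]>130)&(W[...,2]>.004)&(W[...,2]<.03)&(abs(W[...,0]-.455)<.05)
P=W[m];q=np.argwhere(m);c=P.mean(0);u,s,vt=np.linalg.svd(P[:,:2]-c[:2],full_matrices=False);v=vt[0]*np.sign(vt[0][1])
a=(P[:,:2]-c[:2])@v;b=(P[:,:2]-c[:2])@[-v[1],v[0]]
print(len(P),q.min(0),q.max(0),c,v,np.degrees(np.arctan2(v[1],v[0])),np.percentile(a,[0,100]).round(4),np.percentile(b,[1,99]).round(4))
```

```text
t 2.78 at [ 0.4534 -0.4107  0.0888] yaw 80.09 z [-0.003  0.002 -1.   ] shift [-0.028  0.053  2.121] norm 2.12 turn -0.08
579 [172 308] [282 333] [ 0.45166129 -0.45796816  0.02104872] [0.2801248  0.95996359] 73.7323469679969 [-0.0217  0.0724] [-0.0085  0.0118]
```

Request:
{"op": "move_arm", "data": {
  "increments": [
    {"x":0,"y":0.05,"z":0.5,"turn":0},
    {"x":0,"y":0,"z":0.5,"turn":0},
    {"x":0,"y":0,"z":0.5,"turn":0},
    {"x":0,"y":0,"z":0.3,"turn":0},
    {"x":0,"y":0,"z":0.2,"turn":0},
    {"x":0,"y":0,"z":0.1,"turn":0},
    {"x":0,"y":0,"z":0,"turn":0},
    {"x":0,"y":0,"z":0,"turn":0}
  ]
}}

```text
clock: 3.5
tool_pos: [0.4584, -0.4095, 0.0081]
ee_rot: [0.001, 0.764, 0.645, 0.0]
wrist_force: [0.0, -0.1, 0.4]
opening: 0.644
gripper_force: 0.0
```

Request:
{"op": "move_arm", "data": {
  "increments": [
    {"x":0,"y":0,"z":0,"turn":0},
    {"x":0,"y":0,"z":0,"turn":0},
    {"x":0,"y":0,"z":0,"turn":0},
    {"x":0,"y":0,"z":0,"turn":0},
    {"x":0,"y":0,"z":0,"turn":0},
    {"x":0,"y":0,"z":0,"turn":0}
  ],
  "hand": 255,
  "newtons": 120
}}

```text
clock: 4.0
tool_pos: [0.4583, -0.4098, 0.0086]
ee_rot: [0.001, 0.765, 0.645, 0.0]
wrist_force: [-1.1, 0.9, 6.6]
opening: 0.247
gripper_force: 118.4
```

The measured TCP is 4 mm higher than commanded, so the handle sits near the very tips. I'll regrip lower.

Request:
{"op": "move_arm", "data": {
  "increments": [
    {"x":0,"y":0,"z":0,"turn":0},
    {"x":0,"y":0,"z":0,"turn":0},
    {"x":0,"y":0,"z":0,"turn":0},
    {"x":0,"y":0,"z":0.1,"turn":0},
    {"x":0,"y":0,"z":0.1,"turn":0},
    {"x":0,"y":0,"z":0.0,"turn":0},
    {"x":0,"y":0,"z":0,"turn":0}
  ],
  "hand": 120
}}

```text
clock: 4.58
tool_pos: [0.4575, -0.4092, -0.0013]
ee_rot: [-0.001, 0.764, 0.645, -0.0]
wrist_force: [-0.4, -0.3, -0.0]
opening: 0.531
gripper_force: 0.0
```

Request:
{"op": "move_arm", "data": {
  "increments": [
    {"x":0,"y":0,"z":0,"turn":0},
    {"x":0,"y":0,"z":0,"turn":0},
    {"x":0,"y":0,"z":0,"turn":0},
    {"x":0,"y":0,"z":0,"turn":0},
    {"x":0,"y":0,"z":0,"turn":0},
    {"x":0,"y":0,"z":0,"turn":0}
  ],
  "hand": 255,
  "newtons": 120
}}

```text
clock: 5.08
tool_pos: [0.4585, -0.4097, 0.0005]
ee_rot: [0.001, 0.764, 0.645, 0.0]
wrist_force: [-1.2, 1.0, 8.0]
opening: 0.253
gripper_force: 119.2
```

Request:
{"op": "move_arm", "data": {
  "increments": [
    {"x":0,"y":0,"z":-0.2,"turn":0},
    {"x":0,"y":0,"z":-0.4,"turn":0},
    {"x":0,"y":0,"z":-0.6,"turn":0},
    {"x":0,"y":0,"z":-0.7,"turn":0},
    {"x":0,"y":0,"z":-0.7,"turn":0},
    {"x":0,"y":0,"z":-0.7,"turn":0},
    {"x":0,"y":0,"z":-0.7,"turn":0},
    {"x":0,"y":0,"z":-0.7,"turn":0},
    {"x":0,"y":0,"z":-0.5,"turn":0},
    {"x":0,"y":0,"z":-0.3,"turn":0},
    {"x":0,"y":0,"z":0,"turn":0}
  ]
}}

```text
clock: 6.0
tool_pos: [0.4591, -0.4099, 0.2228]
ee_rot: [0.003, 0.764, 0.645, 0.0]
wrist_force: [-0.4, -0.2, 0.3]
opening: 0.251
gripper_force: 117.5
```

Request:
{"op": "move_arm", "data": {
  "increments": [
    {"x":0,"y":0,"z":0,"turn":0.5},
    {"x":0,"y":0,"z":0,"turn":1},
    {"x":0,"y":0,"z":0,"turn":1},
    {"x":0,"y":0,"z":0,"turn":1},
    {"x":0,"y":0,"z":0,"turn":1},
    {"x":0,"y":0,"z":0,"turn":1},
    {"x":0,"y":0,"z":0,"turn":1},
    {"x":0,"y":0,"z":0,"turn":1},
    {"x":0,"y":0,"z":0,"turn":1},
    {"x":0,"y":0,"z":0,"turn":1},
    {"x":0,"y":0,"z":0,"turn":1},
    {"x":0,"y":0,"z":0,"turn":1}
  ]
}}

```text
clock: 7.0
tool_pos: [0.4573, -0.409, 0.2181]
ee_rot: [-0.001, 0.995, 0.096, -0.001]
wrist_force: [0.2, 0.6, -0.8]
opening: 0.247
gripper_force: 117.5
```

Run:
```python
from h import *
plan([.455,-.3,.25],8.5)
```

```text
t 7.0 at [ 0.4573 -0.409   0.2181] yaw 10.99 z [-0.002  0.001 -1.   ] shift [ 0.462 -2.687 -0.794] norm 2.84 turn 0.42
```

Request:
{"op": "move_arm", "data": {
  "increments": [
    {"x":0,"y":-0.3,"z":-0.7,"turn":0},
    {"x":0,"y":-0.5,"z":-0.7,"turn":0},
    {"x":0.2,"y":-0.5,"z":-0.6,"turn":0},
    {"x":0.3,"y":-0.5,"z":-0.5,"turn":0},
    {"x":0.3,"y":-0.5,"z":-0.3,"turn":0},
    {"x":0.4,"y":-0.5,"z":-0.1,"turn":0},
    {"x":0.4,"y":-0.5,"z":0,"turn":0},
    {"x":0.4,"y":-0.5,"z":0,"turn":0},
    {"x":0.4,"y":-0.5,"z":0,"turn":0},
    {"x":0.3,"y":-0.5,"z":0,"turn":0.2},
    {"x":0,"y":0,"z":0,"turn":0.2},
    {"x":0,"y":0,"z":0,"turn":0}
  ]
}}

```text
clock: 8.0
tool_pos: [0.5263, -0.1983, 0.3344]
ee_rot: [-0.0, 0.997, 0.079, -0.001]
wrist_force: [-0.0, -0.1, -0.9]
opening: 0.251
gripper_force: 117.7
```

Run:
```python
from h import *
plan([.455,-.3,.25],8.5)
im,W=save('wrist','w4')
```

```text
t 8.0 at [ 0.5263 -0.1983  0.3344] yaw 9.02 z [-0.001  0.001 -1.   ] shift [-2.157  2.233  2.11 ] norm 3.75 turn 0.09
```

View pics/w4.png

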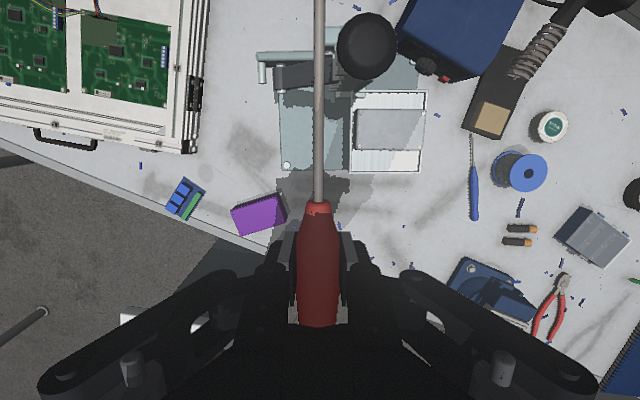

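The wrist image shows the blade along column 319, pointing ahead. The knob is at (366,46), the pawl runs along (275–335,75), and the plate's front-left corner is at (281,172).

Run:
```python
from h import *
z=np.load('w4.npz');im,W=z['im'],z['W'];C=cal('wrist')
X,Y,Z=W[...,0],W[...,1],W[...,2]
m=(Z>.268)&(Z<.295)&(X>.58);m[:, :330]=0
q=np.argwhere(m);P=W[m];print('knob',len(P),P.min(0).round(4),P.max(0).round(4),np.median(P[:,2]), 'px',q.min(0),q.max(0))
(cx,cy),r=cv2.minEnclosingCircle((P[P[:,2]>.275][:,:2]*1000).astype(np.float32));print(cx,cy,r)
g=(Z>.092)&(Z<.105)&(X<.66)&(X>.48); q=np.argwhere(g)
m2=np.zeros(g.shape,np.uint8);m2[g]=1;m2[:, :340]=0
P=W[m2>0];r=cv2.minAreaRect((P[:,:2]*1000).astype(np.float32));print('platform',r,np.median(P[:,2]),cv2.boxPoints(r))
m3=(Z>.112)&(Z<.135)&(X<.66);m3[:,:345]=0;P=W[m3];r=cv2.minAreaRect((P[:,:2]*1000).astype(np.float32));print('load',r,np.median(P[:,2]))
pl=(Z>.009)&(Z<.015)&(X>.48)&(X<.72)&(Y<-.08)&(Y>-.4);pl[:60]=0;q=np.argwhere(pl)
P=W[pl];r=cv2.minAreaRect((P[:,:2]*1000).astype(np.float32));print('plate',r,cv2.boxPoints(r).round(1))
# front edge and left edge lines
for cols in(290,300,345): 
    rr=np.where(pl[:,cols])[0]; print(cols,rr.max(),W[rr.max(),cols].round(4))
for row in(110,130,150,165):
    cc=np.where(pl[row,:330])[0]; print(row,cc.min(),W[row,cc.min()].round(4))
```

```text
knob 3214 [ 0.6251 -0.2331  0.2743] [ 0.6647 -0.1942  0.2871] 0.283699153055183 px [ 12 336] [ 79 397]
644.8485717773438 -213.2963104248047 19.984336853027344
platform ((592.013671875, -276.30377197265625), (112.1815414428711, 113.87146759033203), 9.086995124816895) 0.09315801522075857 [[ 527.63477 -228.94124]
 [ 545.6189  -341.38358]
 [ 656.3926  -323.66632]
 [ 638.40845 -211.22397]]
load ((607.6728515625, -270.6953430175781), (73.4543685913086, 99.06817626953125), 9.521520614624023) 0.12616936538458712
plate ((604.7427368164062, -258.00494384765625), (146.90673828125, 292.5486755371094), 23.863224029541016) [[ 478.4 -154. ]
 [ 596.7 -421.5]
 [ 731.1 -362.1]
 [ 612.7  -94.5]]
290 169 [ 0.507  -0.1564  0.0127]
300 169 [ 0.5096 -0.1731  0.0128]
345 169 [ 0.5213 -0.2481  0.0118]
110 279 [ 0.5988 -0.1264  0.0115]
130 280 [ 0.568  -0.1318  0.0116]
150 281 [ 0.5362 -0.1375  0.0123]
165 281 [ 0.5109 -0.1403  0.0099]
```

Run:
```python
from h import *
s=arm.sense();R=Rq(s['ee_rot']);T=s['tool_pos']
for n,t in(('wrist','w4'),('scene','s5'),('side','d5')):
    im,W=(lambda z:(z['im'],z['W']))(np.load('w4.npz')) if n=='wrist' else save(n,t)
    L=(W-T)@R   # tool coords
    m=(L[...,0]>.03)&(L[...,0]<.16)&(abs(L[...,1])<.02)&(abs(L[...,2])<.03)
    P=L[m]; print(n,len(P))
    if len(P)>8:
        b=P[P[:,0]>.045]; print(' x',P[:,0].min().round(4),P[:,0].max().round(4))
        for lo in np.arange(.04,.14,.02):
            k=P[(P[:,0]>lo)&(P[:,0]<lo+.02)]
            if len(k): print('  ',lo.round(2),len(k),np.median(k,0).round(4))
    if n!='wrist':
        print(' expected tip px',proj(n,T+R@[.12,0,-.01]),'collar',proj(n,T+R@[.032,0,-.01]))
im=np.load('s5.npz')['im'];p=proj('scene',T+R@[.1,0,-.01])[0].astype(int)
A=cv2.resize(im[p[1]-40:p[1]+60,p[0]-60:p[0]+60],None,fx=4,fy=4,interpolation=2)
im=np.load('d5.npz')['im'];q=proj('side',T+R@[.1,0,-.01])[0].astype(int)
B=cv2.resize(im[q[1]-40:q[1]+60,q[0]-40:q[0]+40],None,fx=4,fy=4,interpolation=2)
print(p,q);cv2.imwrite('pics/tip.png',np.hstack([A,B])[:,:,::-1])
```

```text
wrist 2232
 x 0.03 0.1175
   0.04 417 [ 0.0502  0.0005 -0.0134]
   0.06 466 [ 0.0703  0.0007 -0.0134]
   0.08 544 [ 0.0902  0.0009 -0.0132]
   0.1 509 [ 0.109   0.0009 -0.0133]
scene 50
 x 0.0707 0.1263
   0.06 9 [ 0.0759 -0.0002 -0.0127]
   0.08 17 [ 0.0903 -0.0008 -0.0134]
   0.1 16 [ 0.1095  0.0003 -0.0126]
   0.12 8 [ 0.1219  0.0006 -0.0115]
 expected tip px [[277.11302084 158.7882954 ]] collar [[307.89698197 177.47207173]]
side 94
 x 0.0322 0.125
   0.04 21 [ 0.0515  0.0042 -0.0125]
   0.06 21 [ 0.07    0.0046 -0.0119]
   0.08 20 [ 0.0896  0.0049 -0.0125]
   0.1 20 [ 0.1115  0.0047 -0.0123]
   0.12 3 [ 0.1231  0.0058 -0.0121]
 expected tip px [[350.27347684 105.54360409]] collar [[312.04889839 108.49533314]]
[283 162] [341 106]
```

View pics/tip.png

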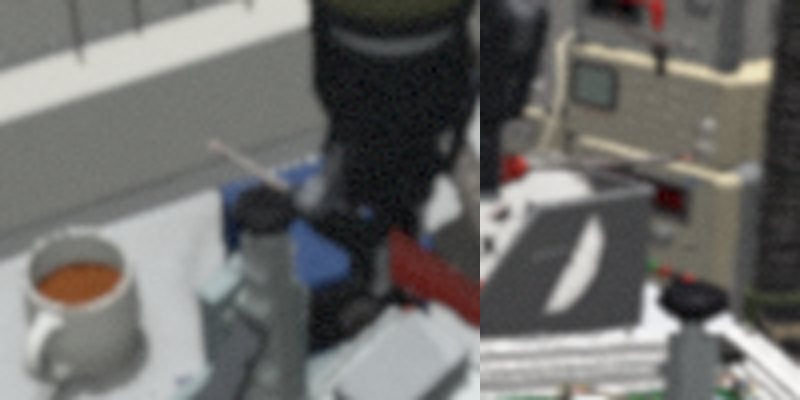

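Tool-frame blade: the tip is at x≈0.125, y≈0.001, with its axis at z≈-0.011, parallel to tool x. The knob circle (radius 20.0 mm, matching the notes) fixes the mast frame at (0.6162,-0.2178) with yaw 9.0°. I'll back up and go down in front of the gap.

Request:
{"op": "move_arm", "data": {
  "increments": [
    {"x":-0.5,"y":0,"z":0,"turn":0},
    {"x":-0.5,"y":0,"z":0.2,"turn":0},
    {"x":-0.5,"y":0,"z":0.5,"turn":0},
    {"x":0,"y":0,"z":0.6,"turn":0},
    {"x":0,"y":0,"z":0.7,"turn":0},
    {"x":0,"y":0,"z":0.7,"turn":0},
    {"x":0,"y":0,"z":0.7,"turn":0},
    {"x":0,"y":0,"z":0.6,"turn":0},
    {"x":0,"y":0,"z":0.5,"turn":0},
    {"x":0,"y":0,"z":0.3,"turn":0},
    {"x":0,"y":0,"z":0.1,"turn":0},
    {"x":0,"y":0,"z":0,"turn":0}
  ]
}}

```text
clock: 9.15
tool_pos: [0.466, -0.21, 0.1383]
ee_rot: [-0.0, 0.997, 0.077, -0.001]
wrist_force: [0.1, 0.3, -0.7]
opening: 0.252
gripper_force: 117.7
```

```bash
cat >> h.py <<'E'
M0=np.array([.6162,-.2178]);c9,s9=np.cos(np.radians(9)),np.sin(np.radians(9));RM=np.array([[c9,-s9],[s9,c9]])
def m2w(x,y,z): return np.r_[M0+RM@[x,y],z]
def show():
    s=arm.sense();R=Rq(s['ee_rot']);t=s['tool_pos']+R@[.125,.0009,-.011]
    f=lambda p:(np.r_[RM.T@(p[:2]-M0),p[2]]*1000).round(1)
    print('t',round(s['clock'],2),'TCP M',f(s['tool_pos']),'tip M',f(t),'F(M)',(RM.T@s['wrist_force'][:2]).round(2),s['wrist_force'][2].round(2),'op',round(s['opening'],3))
E
python3 - <<'E'
from h import *
show();plan(m2w(-.087,.034,.136),9)
E
```

```text
t 9.15 TCP M [-147.2   31.2  138.3] tip M [-22.2  29.8 149.1] F(M) [0.15 0.29] -0.68 op 0.252
t 9.15 at [ 0.466  -0.21    0.1383] yaw 8.81 z [-0.002  0.001 -1.   ] shift [ 1.504 -0.076  0.056] norm 1.51 turn -0.03
```

Request:
{"op": "move_arm", "data": {
  "increments": [
    {"x":0,"y":-0.1,"z":0.05,"turn":0},
    {"x":0.2,"y":0,"z":0,"turn":0},
    {"x":0.3,"y":0,"z":0,"turn":0},
    {"x":0.3,"y":0,"z":0,"turn":0},
    {"x":0.2,"y":0,"z":0,"turn":0},
    {"x":0.2,"y":0,"z":0,"turn":0},
    {"x":0.2,"y":0,"z":0,"turn":0},
    {"x":0.1,"y":0,"z":0,"turn":0},
    {"x":0,"y":0,"z":0,"turn":0},
    {"x":0,"y":0,"z":0,"turn":0}
  ]
}}

```text
clock: 9.98
tool_pos: [0.5254, -0.196, 0.1372]
ee_rot: [-0.0, 0.997, 0.077, -0.0]
wrist_force: [-0.8, 0.6, -0.9]
opening: 0.253
gripper_force: 117.7
```

Run:
```python
from h import *
show()
im,W=save('wrist','w6'); a,_=save('scene','s6')
T=m2w(.03,.03,.15);p=proj('scene',T)[0].astype(int)
A=cv2.resize(a[p[1]-50:p[1]+50,p[0]-50:p[0]+50],(400,400),interpolation=2)
cv2.imwrite('pics/ins.png',np.hstack([im[:200,160:480].repeat(1,0),cv2.resize(A,(200,200))])[:,:,::-1] if 0 else np.hstack([cv2.resize(im[0:200,220:420],(400,400)),A])[:,:,::-1])
```

```text
t 9.98 TCP M [-86.3  35.7 137.2] tip M [ 38.7  34.6 148.1] F(M) [-0.66  0.67] -0.94 op 0.253
```

View pics/ins.png

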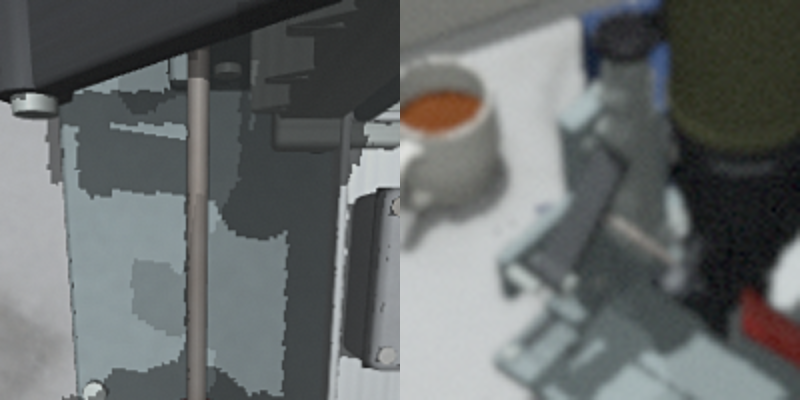

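The left crop shows the blade passing under the pawl at (200,50), and the scene crop shows the tip behind the pawl. The blade is in the gap, so I'll sweep to +y.

Request:
{"op": "move_arm", "data": {
  "increments": [
    {"x":0,"y":-0.08,"z":0,"turn":0},
    {"x":0,"y":-0.08,"z":0,"turn":0},
    {"x":0,"y":-0.08,"z":0,"turn":0},
    {"x":0,"y":-0.08,"z":0,"turn":0},
    {"x":0,"y":-0.08,"z":0,"turn":0},
    {"x":0,"y":-0.08,"z":0,"turn":0}
  ]
}}

```text
clock: 10.58
tool_pos: [0.5225, -0.1776, 0.1374]
ee_rot: [0.0, 0.997, 0.077, 0.0]
wrist_force: [0.7, -3.8, -0.8]
opening: 0.25
gripper_force: 117.8
```

Run:
```python
from h import *
show()
```

```text
t 10.58 TCP M [-86.2  54.4 137.4] tip M [ 38.8  53.1 148.4] F(M) [ 0.14 -3.83] -0.85 op 0.25
```

Request:
{"op": "move_arm", "data": {
  "increments": [
    {"x":0,"y":-0.08,"z":0,"turn":0},
    {"x":0,"y":-0.08,"z":0,"turn":0},
    {"x":0,"y":-0.08,"z":0,"turn":0},
    {"x":0,"y":-0.08,"z":0,"turn":0},
    {"x":0,"y":-0.08,"z":0,"turn":0},
    {"x":0,"y":-0.08,"z":0,"turn":0},
    {"x":0,"y":-0.08,"z":0,"turn":0}
  ]
}}

```text
clock: 11.17
tool_pos: [0.5193, -0.1544, 0.1375]
ee_rot: [-0.0, 0.997, 0.078, 0.0]
wrist_force: [0.3, -3.6, 1.8]
opening: 0.25
gripper_force: 118.1
```

Run:
```python
from h import *
show()
```

```text
t 11.17 TCP M [-85.8  77.8 137.5] tip M [ 39.2  76.6 148.5] F(M) [-0.28 -3.64] 1.83 op 0.25
```

Request:
{"op": "move_arm", "data": {
  "increments": [
    {"x":0,"y":-0.05,"z":0,"turn":0},
    {"x":0,"y":-0.05,"z":0,"turn":0},
    {"x":0,"y":-0.04,"z":0,"turn":0},
    {"x":0,"y":-0.04,"z":0,"turn":0},
    {"x":0,"y":-0.02,"z":0,"turn":0},
    {"x":0,"y":-0.02,"z":0,"turn":0}
  ]
}}

```text
clock: 11.67
tool_pos: [0.5177, -0.1461, 0.1372]
ee_rot: [-0.0, 0.997, 0.078, -0.0]
wrist_force: [-0.2, -2.7, -0.2]
opening: 0.254
gripper_force: 117.9
```

Run:
```python
from h import *
show()
```

```text
t 11.67 TCP M [-86.   86.3 137.2] tip M [ 39.   85.1 148.2] F(M) [-0.59 -2.61] -0.18 op 0.254
```

Request:
{"op": "move_arm", "data": {
  "increments": [
    {"x":0,"y":-0.02,"z":0,"turn":0},
    {"x":0,"y":-0.02,"z":0,"turn":0},
    {"x":0,"y":-0.02,"z":0,"turn":0},
    {"x":0,"y":0,"z":0,"turn":0}
  ]
}}

```text
clock: 12.0
tool_pos: [0.5173, -0.1436, 0.1373]
ee_rot: [-0.0, 0.997, 0.078, -0.0]
wrist_force: [1.2, -3.2, 0.1]
opening: 0.248
gripper_force: 117.9
```

Request:
{"op": "move_arm", "data": {
  "increments": [
    {"x":0,"y":-0.02,"z":0,"turn":0},
    {"x":0,"y":-0.02,"z":0,"turn":0},
    {"x":0,"y":0,"z":0,"turn":0}
  ]
}}

```text
clock: 12.25
tool_pos: [0.5171, -0.142, 0.1373]
ee_rot: [-0.0, 0.997, 0.078, -0.0]
wrist_force: [0.1, -1.9, -0.1]
opening: 0.249
gripper_force: 117.9
```

Run:
```python
from h import *
show()
```

```text
t 12.25 TCP M [-86.   90.3 137.3] tip M [ 39.   89.2 148.2] F(M) [-0.24 -1.87] -0.08 op 0.249
```

Request:
{"op": "move_arm", "data": {
  "increments": [
    {"x":0,"y":-0.02,"z":0,"turn":0},
    {"x":0,"y":-0.02,"z":0,"turn":0},
    {"x":0,"y":0,"z":0,"turn":0}
  ]
}}

```text
clock: 12.5
tool_pos: [0.5169, -0.1407, 0.1373]
ee_rot: [0.0, 0.997, 0.077, 0.0]
wrist_force: [-0.3, -3.1, 0.2]
opening: 0.253
gripper_force: 117.9
```

Run:
```python
from h import *
show()
```

```text
t 12.5 TCP M [-86.   91.7 137.3] tip M [ 39.   90.5 148.3] F(M) [-0.82 -2.97] 0.21 op 0.253
```

Request:
{"op": "move_arm", "data": {
  "increments": [
    {"x":0,"y":-0.02,"z":0,"turn":0},
    {"x":0,"y":-0.02,"z":0,"turn":0},
    {"x":0,"y":0,"z":0,"turn":0}
  ]
}}

```text
clock: 12.75
tool_pos: [0.5169, -0.1398, 0.1375]
ee_rot: [0.0, 0.997, 0.077, 0.0]
wrist_force: [0.5, -5.0, 2.0]
opening: 0.251
gripper_force: 118.2
```

Run:
```python
from h import *
show()
im,W=save('wrist','w7');b,WW=save('side','d7');a,Ws=save('scene','s7')
for n,w in(('wrist',W),('side',WW),('scene',Ws)):
    L=w.copy();L[...,:2]=(w[...,:2]-M0)@RM; L*=1000
    m=(L[...,0]>14)&(L[...,0]<46)&(L[...,1]>60)&(L[...,1]<170)&(L[...,2]>110)&(L[...,2]<215)
    P=L[m];print(n,len(P))
    if len(P)>5:
        print(P.min(0).round(1),P.max(0).round(1))
        for lo in range(60,170,10):
            k=P[(P[:,1]>=lo)&(P[:,1]<lo+10)]
            if len(k):print(lo,len(k),np.median(k,0).round(1),k[:,2].max().round(1))
```

```text
t 12.75 TCP M [-85.9  92.5 137.5] tip M [ 39.1  91.2 148.6] F(M) [-0.26 -4.97] 2.01 op 0.251
wrist 6621
[ 14.   64.8 119.9] [ 39.3 138.1 189. ]
60 418 [ 26.4  67.8 131.2] 134.9
70 1131 [ 24.8  75.1 134.4] 138.3
80 1039 [ 23.4  84.8 141.8] 153.2
90 1048 [ 22.3  95.  151.7] 158.7
100 1026 [ 20.5 104.9 161. ] 169.8
110 937 [ 18.7 114.9 170.5] 178.3
120 724 [ 17.4 124.5 179.1] 187.9
130 298 [ 17.2 133.  183.8] 189.0
side 424
[ 14.2  60.4 111.5] [ 45.9 138.6 189.4]
60 67 [ 31.   66.9 126.5] 138.7
70 51 [ 26.1  73.8 133.3] 143.8
80 79 [ 27.9  85.5 141.6] 151.9
90 43 [ 28.2  96.5 152. ] 157.5
100 54 [ 26.9 105.  160.1] 166.7
110 60 [ 29.  115.  170.2] 179.4
120 52 [ 27.8 124.9 181.2] 189.4
130 18 [ 26.1 132.1 185.4] 188.6
scene 256
[ 14.   60.8 111.9] [ 45.9 140.1 191.8]
60 18 [ 43.7  67.2 130.5] 148.0
70 42 [ 29.2  75.9 134.4] 146.7
80 20 [ 21.2  86.7 139.2] 152.0
90 39 [ 24.8  94.1 150.5] 155.6
100 29 [ 21.4 105.4 158.8] 166.9
110 29 [ 21.7 115.4 169. ] 175.4
120 31 [ 22.5 125.8 178.2] 185.0
130 47 [ 27.3 136.1 186.4] 191.8
140 1 [ 38.2 140.1 186. ] 186.0
```

The pawl's upper face fits a 45° outward lean and the force is rising, so it is at the stop. I'll give one tiny nudge, then back off.

Request:
{"op": "move_arm", "data": {
  "increments": [
    {"x":0,"y":-0.02,"z":0,"turn":0},
    {"x":0,"y":0,"z":0,"turn":0}
  ]
}}

```text
clock: 13.07
tool_pos: [0.5168, -0.1394, 0.1375]
ee_rot: [0.001, 0.997, 0.077, 0.0]
wrist_force: [0.3, -6.8, 1.7]
opening: 0.251
gripper_force: 118.3
```

Request:
{"op": "move_arm", "data": {
  "increments": [
    {"x":0,"y":0.1,"z":0,"turn":0},
    {"x":0,"y":0.2,"z":0,"turn":0},
    {"x":-0.2,"y":0,"z":0,"turn":0},
    {"x":-0.4,"y":0,"z":0,"turn":0},
    {"x":-0.4,"y":0,"z":0,"turn":0},
    {"x":-0.4,"y":0,"z":0,"turn":0},
    {"x":-0.2,"y":0,"z":0,"turn":0},
    {"x":0,"y":0,"z":0,"turn":0}
  ]
}}

```text
clock: 13.73
tool_pos: [0.4529, -0.1602, 0.1371]
ee_rot: [-0.0, 0.997, 0.077, -0.001]
wrist_force: [-0.1, -0.3, -1.0]
opening: 0.25
gripper_force: 117.8
```

Run:
```python
from h import *
show()
im,W=save('wrist','w8')
L=W.copy();L[...,:2]=(W[...,:2]-M0)@RM; L*=1000
m=(L[...,0]>14)&(L[...,0]<46)&(L[...,1]>100)&(L[...,1]<125)&(L[...,2]>145)&(L[...,2]<215)
P=L[m];print(len(P), np.degrees(np.arctan(np.polyfit(P[:,1],P[:,2],1)[0])), np.median(P,0)) if len(P)>9 else print(len(P))
b,W=save('side','d8');L=W.copy();L[...,:2]=(W[...,:2]-M0)@RM; L*=1000
m=(L[...,0]>14)&(L[...,0]<46)&(L[...,1]>90)&(L[...,1]<128)&(L[...,2]>130)&(L[...,2]<215)
P=L[m];print(len(P), np.degrees(np.arctan(np.polyfit(P[:,1],P[:,2],1)[0])), np.median(P,0))
```

```text
t 13.73 TCP M [-152.3   82.4  137.1] tip M [-27.3  81.2 147.9] F(M) [-0.19 -0.3 ] -0.97 op 0.25
0
220 45.5884949424363 [ 27.45192371 106.94970312 163.38078517]
```

Request:
{"op": "move_arm", "data": {
  "increments": [
    {"x":0,"y":0,"z":-0.6,"turn":0},
    {"x":0,"y":0.3,"z":-0.8,"turn":0},
    {"x":-0.1,"y":0.6,"z":-0.6,"turn":0},
    {"x":-0.1,"y":0.7,"z":-0.2,"turn":0},
    {"x":-0.1,"y":0.7,"z":0,"turn":0},
    {"x":-0.1,"y":0.7,"z":0,"turn":0},
    {"x":-0.1,"y":0.7,"z":0,"turn":0},
    {"x":-0.1,"y":0.7,"z":0,"turn":0},
    {"x":-0.1,"y":0.7,"z":0,"turn":0},
    {"x":-0.1,"y":0.7,"z":0,"turn":0},
    {"x":0,"y":0.4,"z":0,"turn":0},
    {"x":0,"y":0,"z":0,"turn":0}
  ]
}}

```text
clock: 14.83
tool_pos: [0.4619, -0.4144, 0.2244]
ee_rot: [0.001, 0.997, 0.075, -0.0]
wrist_force: [-0.5, -0.3, -1.0]
opening: 0.251
gripper_force: 117.9
```

Request:
{"op": "move_arm", "data": {
  "increments": [
    {"x":0,"y":0,"z":0,"turn":-1},
    {"x":0,"y":0,"z":0,"turn":-1},
    {"x":0,"y":0,"z":0,"turn":-1},
    {"x":0,"y":0,"z":0,"turn":-1},
    {"x":0,"y":0,"z":0,"turn":-1},
    {"x":0,"y":0,"z":0,"turn":-1},
    {"x":0,"y":0,"z":0,"turn":-1},
    {"x":0,"y":0,"z":0,"turn":-1},
    {"x":0,"y":0,"z":0,"turn":-1},
    {"x":0,"y":0,"z":0,"turn":-1},
    {"x":0,"y":0,"z":0,"turn":-1},
    {"x":0,"y":0,"z":0,"turn":-0.8}
  ]
}}

```text
clock: 15.83
tool_pos: [0.463, -0.4091, 0.2252]
ee_rot: [-0.0, 0.766, 0.643, 0.001]
wrist_force: [-0.3, 0.1, -0.8]
opening: 0.251
gripper_force: 117.9
```

Run:
```python
from h import *
plan([.4585,-.4097,.0015],80.3)
```

```text
t 15.83 at [ 0.463  -0.4091  0.2252] yaw 80.07 z [ 0.001  0.001 -1.   ] shift [-0.039 -0.112  5.593] norm 5.59 turn -0.04
```

Request:
{"op": "move_arm", "data": {
  "increments": [
    {"x":0,"y":0,"z":0.4,"turn":0},
    {"x":0,"y":0,"z":0.8,"turn":0},
    {"x":0,"y":0,"z":0.9,"turn":0},
    {"x":0,"y":0,"z":0.9,"turn":0},
    {"x":0,"y":0,"z":0.9,"turn":0},
    {"x":0,"y":0,"z":0.7,"turn":0},
    {"x":0,"y":0,"z":0.5,"turn":0},
    {"x":0,"y":0,"z":0.25,"turn":0},
    {"x":0,"y":0,"z":0.1,"turn":0},
    {"x":0,"y":0,"z":0,"turn":0},
    {"x":0,"y":0,"z":0,"turn":0}
  ]
}}

```text
clock: 16.75
tool_pos: [0.463, -0.4102, 0.0084]
ee_rot: [0.001, 0.768, 0.641, 0.0]
wrist_force: [-0.2, 0.5, 0.2]
opening: 0.254
gripper_force: 117.8
```

Request:
{"op": "move_arm", "data": {
  "increments": [
    {"x":0,"y":0,"z":0.08,"turn":0},
    {"x":0,"y":0,"z":0.06,"turn":0},
    {"x":0,"y":0,"z":0.04,"turn":0},
    {"x":0,"y":0,"z":0,"turn":0},
    {"x":0,"y":0,"z":0,"turn":0}
  ]
}}

```text
clock: 17.17
tool_pos: [0.4621, -0.4104, 0.0005]
ee_rot: [0.0, 0.768, 0.641, 0.0]
wrist_force: [0.1, -0.5, 1.1]
opening: 0.252
gripper_force: 119.3
```

Request:
{"op": "move_arm", "data": {
  "increments": [
    {"x":0,"y":0,"z":0,"turn":0},
    {"x":0,"y":0,"z":0,"turn":0},
    {"x":0,"y":0,"z":0,"turn":0},
    {"x":0,"y":0,"z":0,"turn":0},
    {"x":0,"y":0,"z":-0.2,"turn":0},
    {"x":0,"y":0,"z":-0.5,"turn":0},
    {"x":0,"y":0,"z":-0.9,"turn":0},
    {"x":0,"y":0,"z":-1,"turn":0},
    {"x":0,"y":0,"z":-1,"turn":0},
    {"x":0,"y":0,"z":-1,"turn":0},
    {"x":0,"y":0,"z":-1,"turn":0},
    {"x":0,"y":0,"z":-1,"turn":0}
  ],
  "hand": 100
}}

```text
clock: 18.17
tool_pos: [0.4615, -0.4094, 0.2669]
ee_rot: [0.0, 0.768, 0.641, 0.0]
wrist_force: [0.8, -0.4, -0.2]
opening: 0.602
gripper_force: 0.0
```

Request:
{"op": "move_arm", "data": {
  "increments": [
    {"x":0,"y":0,"z":-1,"turn":1},
    {"x":0,"y":0,"z":-1,"turn":1},
    {"x":0,"y":0,"z":0,"turn":1},
    {"x":0,"y":0,"z":0,"turn":1},
    {"x":0,"y":0,"z":0,"turn":1},
    {"x":0,"y":0,"z":0,"turn":1},
    {"x":0,"y":0,"z":0,"turn":1},
    {"x":0,"y":0,"z":0,"turn":1},
    {"x":0,"y":0,"z":0,"turn":1},
    {"x":0,"y":0,"z":0,"turn":1},
    {"x":0,"y":0,"z":0,"turn":1},
    {"x":0,"y":0,"z":0,"turn":1}
  ],
  "hand": 255
}}

```text
clock: 19.17
tool_pos: [0.4618, -0.4095, 0.3447]
ee_rot: [-0.0, 0.998, 0.065, 0.0]
wrist_force: [0.3, -0.3, 0.5]
opening: 0.0
gripper_force: 0.0
```

Run:
```python
from h import *
plan([.6448,-.2133,.35],9)
b,W=save('side','d9')
h=cv2.cvtColor(b,cv2.COLOR_RGB2HSV);m=((h[...,0]<8)|(h[...,0]>172))&(h[...,1]>150)&(abs(W[...,0]-.455)<.06)&(abs(W[...,1]+.43)<.1)&(W[...,2]<.3)
P=W[m];print(len(P),P.min(0).round(3),P.max(0).round(3))
```

```text
t 19.17 at [ 0.4618 -0.4095  0.3447] yaw 7.42 z [ 0.  0. -1.] shift [ 5.172 -4.274 -0.13 ] norm 6.71 turn -0.26
413 [ 0.441 -0.481  0.006] [ 0.471 -0.387  0.026]
```

Request:
{"op": "move_arm", "data": {
  "increments": [
    {"x":0.5,"y":-0.4,"z":-0.2,"turn":0},
    {"x":0.6,"y":-0.5,"z":0,"turn":0},
    {"x":0.6,"y":-0.5,"z":0,"turn":0},
    {"x":0.6,"y":-0.5,"z":0,"turn":0},
    {"x":0.6,"y":-0.5,"z":0,"turn":0},
    {"x":0.6,"y":-0.5,"z":0,"turn":0},
    {"x":0.6,"y":-0.5,"z":0,"turn":0},
    {"x":0.6,"y":-0.5,"z":0,"turn":0},
    {"x":0.5,"y":-0.4,"z":0,"turn":0},
    {"x":0,"y":0,"z":0,"turn":-0.2},
    {"x":0,"y":0,"z":0,"turn":0}
  ]
}}

```text
clock: 20.13
tool_pos: [0.6457, -0.2096, 0.3519]
ee_rot: [-0.001, 0.997, 0.081, -0.0]
wrist_force: [-0.6, -0.5, 0.3]
opening: 0.003
gripper_force: 0.0
```

Run:
```python
from h import *
plan([.6448,-.2133,.295],9)
b,W=save('side','d10');P=W[(W[...,2]>.27)&(W[...,2]<.31)&(abs(W[...,0]-.645)<.03)&(abs(W[...,1]+.213)<.035)];print(len(P),P.min(0),P.max(0))
```

```text
t 20.13 at [ 0.6457 -0.2096  0.3519] yaw 9.28 z [-0.     0.001 -1.   ] shift [-0.036  0.09   1.422] norm 1.43 turn 0.05
163 [ 0.62592954 -0.23335548  0.27017224] [ 0.66131497 -0.20036995  0.28536839]
```

Above the knob and within 4 mm. I'll correct that, lower to just above it, then push slowly.

Request:
{"op": "move_arm", "data": {
  "increments": [
    {"x":0,"y":0.09,"z":0.3,"turn":0},
    {"x":0,"y":0,"z":0.4,"turn":0},
    {"x":0,"y":0,"z":0.4,"turn":0},
    {"x":0,"y":0,"z":0.2,"turn":0},
    {"x":0,"y":0,"z":0.1,"turn":0},
    {"x":0,"y":0,"z":0,"turn":0},
    {"x":0,"y":0,"z":0,"turn":0}
  ]
}}

```text
clock: 20.77
tool_pos: [0.6455, -0.2159, 0.297]
ee_rot: [0.0, 0.997, 0.077, 0.0]
wrist_force: [-0.3, 0.9, -0.1]
opening: 0.001
gripper_force: 0.0
```

Request:
{"op": "move_arm", "data": {
  "increments": [
    {"x":0,"y":0,"z":0.04,"turn":0},
    {"x":0,"y":0,"z":0.04,"turn":0},
    {"x":0,"y":0,"z":0.04,"turn":0},
    {"x":0,"y":0,"z":0.04,"turn":0},
    {"x":0,"y":0,"z":0.04,"turn":0},
    {"x":0,"y":0,"z":0.04,"turn":0},
    {"x":0,"y":0,"z":0.04,"turn":0},
    {"x":0,"y":0,"z":0.04,"turn":0}
  ]
}}

```text
clock: 21.43
tool_pos: [0.6457, -0.2153, 0.284]
ee_rot: [0.0, 0.997, 0.077, 0.0]
wrist_force: [-1.0, 0.5, 6.2]
opening: 0.001
gripper_force: 3.2
```

Request:
{"op": "move_arm", "data": {
  "increments": [
    {"x":0,"y":0,"z":0.04,"turn":0},
    {"x":0,"y":0,"z":0.04,"turn":0},
    {"x":0,"y":0,"z":0.04,"turn":0},
    {"x":0,"y":0,"z":0.04,"turn":0},
    {"x":0,"y":0,"z":0.04,"turn":0},
    {"x":0,"y":0,"z":0.04,"turn":0}
  ]
}}

```text
clock: 21.93
tool_pos: [0.6457, -0.2153, 0.2748]
ee_rot: [0.0, 0.997, 0.077, 0.001]
wrist_force: [-1.5, -0.0, 6.8]
opening: 0.004
gripper_force: 3.2
```

Request:
{"op": "move_arm", "data": {
  "increments": [
    {"x":0,"y":0,"z":0.04,"turn":0},
    {"x":0,"y":0,"z":0.04,"turn":0},
    {"x":0,"y":0,"z":0.04,"turn":0},
    {"x":0,"y":0,"z":0.04,"turn":0},
    {"x":0,"y":0,"z":0.04,"turn":0},
    {"x":0,"y":0,"z":0.04,"turn":0}
  ]
}}

```text
clock: 22.43
tool_pos: [0.6457, -0.2153, 0.2652]
ee_rot: [0.0, 0.997, 0.077, 0.001]
wrist_force: [-2.1, -0.8, 7.2]
opening: 0.003
gripper_force: 3.2
```

Request:
{"op": "move_arm", "data": {
  "increments": [
    {"x":0,"y":0,"z":0.04,"turn":0},
    {"x":0,"y":0,"z":0.04,"turn":0},
    {"x":0,"y":0,"z":0.04,"turn":0},
    {"x":0,"y":0,"z":0.04,"turn":0}
  ]
}}

```text
clock: 22.77
tool_pos: [0.6457, -0.2153, 0.2588]
ee_rot: [0.0, 0.997, 0.077, 0.001]
wrist_force: [-1.6, -0.4, 5.9]
opening: 0.002
gripper_force: 3.2
```

Request:
{"op": "move_arm", "data": {
  "increments": [
    {"x":0,"y":0,"z":0.04,"turn":0},
    {"x":0,"y":0,"z":0.04,"turn":0}
  ]
}}

```text
clock: 22.93
tool_pos: [0.6457, -0.2153, 0.2556]
ee_rot: [0.0, 0.997, 0.077, 0.001]
wrist_force: [-1.9, 0.6, 6.4]
opening: -0.002
gripper_force: 3.2
```

Request:
{"op": "move_arm", "data": {
  "increments": [
    {"x":0,"y":0,"z":0.03,"turn":0},
    {"x":0,"y":0,"z":0.03,"turn":0}
  ]
}}

```text
clock: 23.1
tool_pos: [0.6457, -0.2153, 0.2531]
ee_rot: [0.0, 0.997, 0.077, 0.001]
wrist_force: [-1.5, 0.8, 6.4]
opening: -0.001
gripper_force: 3.2
```

Request:
{"op": "move_arm", "data": {
  "increments": [
    {"x":0,"y":0,"z":0.03,"turn":0},
    {"x":0,"y":0,"z":0.03,"turn":0}
  ]
}}

```text
clock: 23.27
tool_pos: [0.6457, -0.2153, 0.2508]
ee_rot: [0.0, 0.997, 0.077, 0.001]
wrist_force: [-2.6, 0.5, 8.4]
opening: -0.0
gripper_force: 3.9
```

Possible start of contact, so smaller steps.

Request:
{"op": "move_arm", "data": {
  "increments": [
    {"x":0,"y":0,"z":0.02,"turn":0},
    {"x":0,"y":0,"z":0,"turn":0}
  ]
}}

```text
clock: 23.43
tool_pos: [0.6456, -0.2153, 0.2502]
ee_rot: [0.0, 0.997, 0.077, 0.001]
wrist_force: [-2.3, 0.6, 7.1]
opening: 0.002
gripper_force: 3.4
```

Request:
{"op": "move_arm", "data": {
  "increments": [
    {"x":0,"y":0,"z":0.02,"turn":0},
    {"x":0,"y":0,"z":0,"turn":0}
  ]
}}

```text
clock: 23.6
tool_pos: [0.6457, -0.2153, 0.2497]
ee_rot: [0.0, 0.997, 0.077, 0.001]
wrist_force: [-2.6, 0.1, 8.1]
opening: -0.003
gripper_force: 4.3
```

Request:
{"op": "move_arm", "data": {
  "increments": [
    {"x":0,"y":0,"z":0.02,"turn":0},
    {"x":0,"y":0,"z":0.02,"turn":0},
    {"x":0,"y":0,"z":0,"turn":0}
  ]
}}

```text
clock: 23.85
tool_pos: [0.6457, -0.2153, 0.2488]
ee_rot: [0.001, 0.997, 0.077, 0.001]
wrist_force: [-4.4, 1.5, 11.7]
opening: -0.0
gripper_force: 5.9
```

Request:
{"op": "move_arm", "data": {
  "increments": [
    {"x":0,"y":0,"z":0.02,"turn":0},
    {"x":0,"y":0,"z":0.02,"turn":0},
    {"x":0,"y":0,"z":0,"turn":0}
  ]
}}

```text
clock: 24.1
tool_pos: [0.6458, -0.2153, 0.2478]
ee_rot: [0.001, 0.997, 0.077, 0.001]
wrist_force: [-4.9, 0.8, 14.7]
opening: -0.0
gripper_force: 7.6
```

The force is rising at 4 N/mm, so the platform is on the pad with about 8 N. I'll back off upward and check.

Request:
{"op": "move_arm", "data": {
  "increments": [
    {"x":0,"y":0,"z":-0.05,"turn":0},
    {"x":0,"y":0,"z":-0.1,"turn":0},
    {"x":0,"y":0,"z":-0.2,"turn":0},
    {"x":0,"y":0,"z":-0.4,"turn":0},
    {"x":0,"y":0,"z":-0.7,"turn":0},
    {"x":0,"y":0,"z":-0.8,"turn":0},
    {"x":0,"y":0,"z":-0.8,"turn":0},
    {"x":-0.5,"y":0,"z":0,"turn":0},
    {"x":-0.8,"y":0,"z":0,"turn":0},
    {"x":-0.8,"y":0,"z":0,"turn":0},
    {"x":-0.5,"y":0,"z":0,"turn":0},
    {"x":0,"y":0,"z":0,"turn":0}
  ]
}}

```text
clock: 25.1
tool_pos: [0.5393, -0.2332, 0.3684]
ee_rot: [0.001, 0.997, 0.076, -0.0]
wrist_force: [1.4, -0.5, 0.7]
opening: -0.0
gripper_force: 0.0
```

Run:
```python
from h import *
show()
for n in('wrist','side'):
    b,W=save(n,'f_'+n);L=W.copy();L[...,:2]=(W[...,:2]-M0)@RM; L*=1000
    k=L[(L[...,2]>220)&(L[...,2]<290)&(abs(L[...,0]-29)<22)&(abs(L[...,1])<22)];print(n,'knob top',len(k),np.percentile(k[:,2],[50,98]) if len(k) else '')
    m=(L[...,0]>14)&(L[...,0]<46)&(L[...,1]>92)&(L[...,1]<128)&(L[...,2]>130)&(L[...,2]<215);P=L[m]
    if len(P)>9:print('pawl deg',np.degrees(np.arctan(np.polyfit(P[:,1],P[:,2],1)[0])))
    for nm,lo,hi in(('platform',50,64),('load',78,96)):
        P=L[(L[...,0]>-80)&(L[...,0]<10)&(L[...,1]<-15)&(L[...,1]>-105)&(L[...,2]>lo)&(L[...,2]<hi)]
        A=np.c_[P[:,:2],np.ones(len(P))];f=np.linalg.lstsq(A,P[:,2],rcond=None)[0];print(nm,len(P),np.median(P,0).round(1),'tilt',f[:2].round(3))
cv2.imwrite('pics/fin.png',np.hstack([np.load('f_wrist.npz')['im'][:,180:460],np.load('f_side.npz')['im'][:,180:460]])[:,:,::-1])
```

```text
t 25.1 TCP M [-78.3  -3.2 368.4] tip M [ 46.7  -4.8 379.3] F(M) [ 1.31 -0.69] 0.75 op -0.0
wrist knob top 1654 [246.43859515 248.7008977 ]
pawl deg 45.63667564904281
platform 1302 [-61.5 -59.3  55. ] tilt [ 0.    -0.002]
load 1993 [-28.3 -57.7  88.8] tilt [-0.006 -0.005]
side knob top 213 [241.7890011  247.55279544]
pawl deg 45.38785452512198
platform 458 [-58.7 -72.   54.8] tilt [ 0.033 -0.016]
load 630 [-32.9 -68.5  88.1] tilt [0.052 0.037]
```

View pics/fin.png

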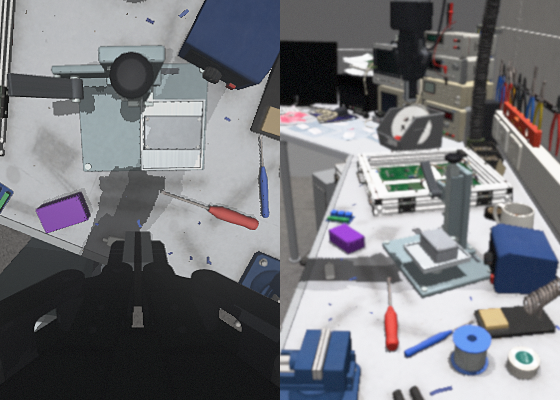

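The final picture shows the pawl laid back at left (45, 87), the platform down with the load flat at (172,130), and the driver on the bench at (215,210). The robot is clear of everything. The platform is at z 55, a drop of about 38 mm, so it is pressing into the pad by about 2 mm. I'm handing in the job.

```bash
python3 -c "
from bench import arm
print(arm.job_done())"
```

```text
the job is handed in; nothing more can be done
None
```

The job is handed in: the pawl was flicked back onto its stop (45° outward, 6.8 N at most), the screwdriver laid back on the bench, and the lift pushed down until its platform pressed the buffer pad with about 8 N (14.7 N at most on the knob), with the load still flat, at about 25 s.

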